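# Nest the tumblers on the cup warmer and switch it on

## Task

Warm the cups: nest the two loose round flared tumblers into the one already standing on the cup warmer's steel plate, one inside the other and fully seated, so that the three make one upright stack there. The square beaker will not nest, so stand it upright in the middle of the wooden coaster instead. Only then slide the warmer's small recessed switch fully away from the robot, to the green dot; tip no cup over, and leave the white mug alone.

Things in the scene. Friction and masses are not known exactly. Their poses are not given: they have to be found in the camera images.
- warmer: cup warmer, a fixed low white slab 130 (its x) x 230 (its y) x 30 mm high, standing on the worktop; origin at the centre of its underside; its +x points away from the robot, its +y to the robot's left (turned up to 0.3 rad). A round steel plate lies at its left (+y) end, a recessed switch slot at its right end
- plate (a point): centre of the top of the warmer's round steel plate (92 mm across, 32 mm above the worktop), where the stack stands
- warmer_switch (a joint): the warmer's slide switch: 0 = off (near end), 0.020 m = fully on (far end, at the green dot). It slides along the warmer's +x with about 1.5 N of friction and stays where it is left; starts between 0 and 0.004
- switch_nub (a point): top centre of the orange ridged switch nub; moves with it. Nub 14 mm along the slide, 28 mm across, 9 high, top 1 mm below the slab's top. It runs in an open slot 86 mm long (warmer's x) x 34 wide x 10 deep (floor 20 mm above the worktop); when off, 48 mm of empty slot lie on the nub's near side, so closed fingertips can enter there and push its near face
- tumbler_1: round blue tumbler standing on the steel plate, up to 8 mm off its centre; loose, 0.12 kg, 90 mm high. Foot 41 mm across, flaring to 59 at 60 mm height, then a step out to a collar 65 to 67 mm across up to the rim; mouth 61 inside. Origin: centre of its underside, z up its axis. A like tumbler in it rests with its collar step on this rim, its origin 30 mm above this one's
- tumbler_2: round blue tumbler like tumbler_1, standing on the worktop
- tumbler_3: round blue tumbler like tumbler_1, standing on the worktop
- square_beaker: square straight-sided blue beaker, 58 x 58 mm outside, 80 mm high, walls 3 mm, 0.14 kg, standing on the worktop; too wide to enter a tumbler. Origin at the centre of its underside, x and y square to its sides, z up
- coaster: round wooden coaster, 98 mm across, 9 mm thick, fixed on the worktop; origin at the centre of its underside
- mug: bystander: white mug with blue sprigs and a handle, 79 mm across, 98 mm high; origin on its underside; to be left alone

How it is judged:
On the way, in this order (a step that is already met when the one before it is completed fails the run):
1. the three tumblers stand nested in one upright stack on the steel plate and the square beaker upright on the coaster, let go, with the switch still off (((z of tumbler_2 in the frame of tumbler_1 between 0.026 and 0.034 m and horizontal distance between tumbler_2 and tumbler_1 below 0.006 m and z of tumbler_3 in the frame of tumbler_2 between 0.026 and 0.034 m and horizontal distance between tumbler_3 and tumbler_2 below 0.006 m) or (z of tumbler_3 in the frame of tumbler_1 between 0.026 and 0.034 m and horizontal distance between tumbler_3 and tumbler_1 below 0.006 m and z of tumbler_2 in the frame of tumbler_3 between 0.026 and 0.034 m and horizontal distance between tumbler_2 and tumbler_3 below 0.006 m)) and horizontal distance between tumbler_1 and plate below 0.025 m and z of tumbler_1 in the frame of plate between -0.004 and 0.005 m and horizontal distance between square_beaker and coaster below 0.02 m and z of square_beaker in the frame of coaster between 0.005 and 0.014 m and angle between each of tumbler_1, tumbler_2, tumbler_3, square_beaker's own z axis and vertical below 0.08 rad and contact force between the fingers and square_beaker below 0.5 N and contact force between the fingers and tumbler_1 below 0.5 N and contact force between the fingers and tumbler_2 below 0.5 N and contact force between the fingers and tumbler_3 below 0.5 N and value of joint warmer_switch below 0.008 m), for 0.2 s.
2. the switch is slid fully on (value of joint warmer_switch above 0.016 m), for 0.2 s.
At the end, for the whole second after the job is handed in: tumbler_1 within 25 mm of the plate's centre, the other two nested in it in either order (each 26 to 34 mm above the one below, axes within 6 mm); beaker on the coaster within 20 mm of its centre; all upright within 0.08 rad and at rest; switch, moved last, at 16 mm or more (((z of tumbler_2 in the frame of tumbler_1 between 0.026 and 0.034 m and horizontal distance between tumbler_2 and tumbler_1 below 0.006 m and z of tumbler_3 in the frame of tumbler_2 between 0.026 and 0.034 m and horizontal distance between tumbler_3 and tumbler_2 below 0.006 m) or (z of tumbler_3 in the frame of tumbler_1 between 0.026 and 0.034 m and horizontal distance between tumbler_3 and tumbler_1 below 0.006 m and z of tumbler_2 in the frame of tumbler_3 between 0.026 and 0.034 m and horizontal distance between tumbler_2 and tumbler_3 below 0.006 m)) and horizontal distance between tumbler_1 and plate below 0.025 m and z of tumbler_1 in the frame of plate between -0.004 and 0.005 m and horizontal distance between square_beaker and coaster below 0.02 m and z of square_beaker in the frame of coaster between 0.005 and 0.014 m and angle between each of tumbler_1, tumbler_2, tumbler_3, square_beaker's own z axis and vertical below 0.08 rad and value of joint warmer_switch above 0.016 m and linear speed of each of tumbler_1, tumbler_2, tumbler_3, square_beaker below 0.02 m/s); the robot touches nothing.
It fails at once if a tumbler or the beaker is tipped (more than 0.7 rad) (angle between any of tumbler_1, tumbler_2, tumbler_3, square_beaker's own z axis and vertical above 0.7 rad).
It fails at once if the mug is moved more than 30 mm (distance of mug from where it was at the start of the episode above 0.03 m).
It also fails if it takes over 72 s, if anything falls off the work surface, if the arm or the gripper's body presses on something with over 40 N, if the wrist force passes 120 N, or if a joint passes its speed limit or range.

## Robot

A 6-joint arm with a two-finger parallel gripper is mounted at the origin on a cart in front of the work surface, level with it; the furniture and walls round the work are solid. World frame = base frame: x ahead of the robot, y to its left, z up, the work surface at z = 0. Lengths are in m, angles in rad, forces in N, time in s.
With the tool pointing down it reaches from about 0.35 to 1 m from the base axis. Payload 7.1 kg.
Tool frame: the origin (TCP) lies between the finger pads; the fingertips stand 22 mm ahead of it and the grasp point (between the pads) lies 3 mm ahead of it; z points along the fingers, y is the line along which they close (so a half turn about z gives the same grasp; the last joint's range is limited). The gripper opens to 85 mm and grips with 20 to 120 N. Pads are 22 mm wide; open, the fingers measure 114 mm over their backs; the gripper's body (76 mm by 85 mm) begins 54 mm behind the grasp point. The pads swing forward as they close: fully open they stand 13 mm farther back than shut.
Start: joints at [1.254, 0.423, 1.63, -0, 1.089, -0.019], TCP at [0.183, 0.597, 0.253] pointing down, gripper open.
Joint ranges: [-3, 3], [-0.9, 2.11], [0.09, 2.58], [-1.31, 4.45], [0.11, 2.69], [-2.54, 2.54]. Speed limits (rad/s): [2.39, 2.39, 3.01, 3.14, 3.14, 3.14].

## Interface

Orientations are given as a rotation vector (axis times angle).
In Python, from rig import manip gives the robot as it stands. The module is installed in compiled form; this text tells all that it offers. Calls block until the motion is done:
- manip.move_to(position, orientation): joint-space move of the TCP to a pose.
- manip.servo_line(position, orientation=None, rate=0.15): straight line of the TCP; orientation=None keeps the orientation; rate is the mean speed in m/s.
- manip.set_joints(angles): joint-space move.
- manip.command_gripper(opening, f_grip=None): finger opening in m; f_grip is the grip in N (None keeps the last); returns when the fingers have stopped.
- manip.hold(seconds).
- manip.solve_ik(position, orientation): joint angles nearest the present ones, or None.
- manip.camera(name): name is "side" or "top"; returns a dict with "image" (420x560x3 uint8, red, green, blue), "fx", "fy", "cx", "cy" (pixels), "cam_to_world" (4x4, takes a point from camera to world coordinates). Camera axes: x right, y down, z forward; pixel columns grow to the right and rows downward; lengths in m; the calibration is good to about 2 mm. A picture is of the moment at which its call begins. There is no depth.
A pose or a line that the arm cannot do raises manip.IKError and nothing moves.
- manip.sign_off(): hands the job in; it is judged then, once.
Readings, each from a call of its own:
- manip.get_time(): time.
- manip.get_joint_positions(): joint angles.
- manip.get_joint_vel(): joint speeds.
- manip.get_tau(): joint torques, N m.
- manip.get_position(): TCP position.
- manip.get_ee_rot(): TCP orientation.
- manip.get_contact_force(): force on the tool from outside, world axes, zero at the start.
- manip.get_torque(): the same for the moment, N m.
- manip.get_width(): finger opening in m.
- manip.get_grip_force(): force on a finger pad.
Only numpy, scipy, OpenCV 4.12 (cv2) and the standard library are available. Lean on these libraries where they do the work, as an engineer would, in place of code of your own. Each camera call takes 0.05 s, during which the arm holds its last target. There are 200 camera calls.

## Working session

There is one attempt and no reset: what is moved stays moved. The work goes in short steps, each a Python script; the robot and the scene stay as the last script left them, time stands still between calls to the robot, and variables do not carry over. Pictures are saved under pics/ and viewed, at most 10 in all, crops included, and the job is handed in when it is done.

```bash
mkdir -p pics; python3 - <<'E'
from rig import manip
import cv2,numpy as np
np.set_printoptions(precision=4,suppress=True)
for n in("top","side"):
    c=manip.camera(n); cv2.imwrite(f"pics/{n}0.png",c["image"][:,:,::-1]); print(n,c["fx"],c["fy"],c["cx"],c["cy"]);print(c["cam_to_world"])
print(manip.get_ee_rot(),manip.get_time())
E
```

```text
top 417.16186980005506 417.16186980005506 286.0471153801756 205.11296549481662
[[-0.009  -0.997   0.0774  0.4742]
 [-0.9999  0.0081 -0.0123  0.0217]
 [ 0.0116 -0.0775 -0.9969  1.2292]
 [ 0.      0.      0.      1.    ]]
side 513.4752175156357 513.4752175156357 288.346911146843 213.13967661591565
[[-0.9977  0.0346 -0.0577  0.6528]
 [ 0.0667  0.6222 -0.78    1.0365]
 [ 0.009  -0.7821 -0.6231  0.8604]
 [ 0.      0.      0.      1.    ]]
[-0.4661 -3.1066  0.0023] 0.1
```

View pics/top0.png

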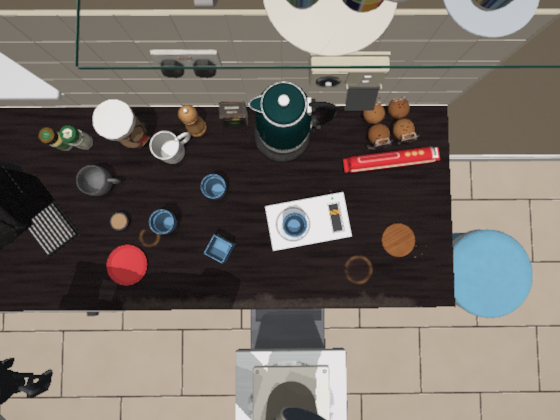

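View pics/side0.png

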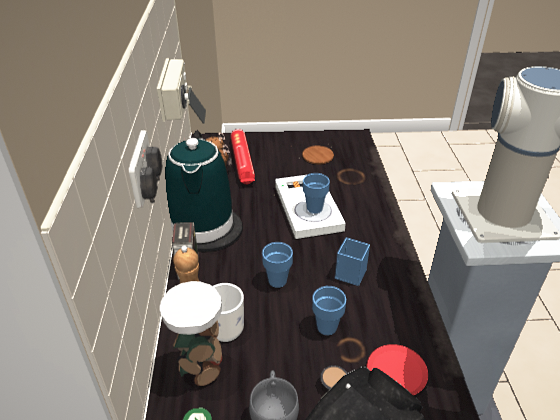

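The top view shows the loose tumblers at (213,187) and (163,222), and the beaker at (219,249). The third tumbler is on the warmer at (294,225), with the orange nub at about (335,212) and the coaster at (398,240). The side view shows the same items unobstructed. Next I'll fit silhouettes in both views, leaving z free.

```bash
cat > h.py <<'E'
from rig import manip
import cv2,numpy as np
from scipy.optimize import minimize
from scipy.spatial.transform import Rotation as R
np.set_printoptions(precision=4,suppress=True)
def proj(c,P):
    T=np.linalg.inv(c["cam_to_world"]); q=np.asarray(P)@T[:3,:3].T+T[:3,3]
    return np.c_[c["fx"]*q[:,0]/q[:,2]+c["cx"],c["fy"]*q[:,1]/q[:,2]+c["cy"]]
def ray(c,uv,z):
    d=c["cam_to_world"][:3,:3]@[(uv[0]-c["cx"])/c["fx"],(uv[1]-c["cy"])/c["fy"],1]; o=c["cam_to_world"][:3,3]
    return o+d*(z-o[2])/d[2]
def blue(c):
    h=cv2.cvtColor(c["image"],cv2.COLOR_RGB2HSV)
    return cv2.inRange(h,(98,90,50),(118,255,255))
a=np.linspace(0,2*np.pi,40,endpoint=False); C=np.c_[np.cos(a),np.sin(a)]
def circ(r,z): return np.c_[C*r,np.full(40,z)]
TUM=[(circ(.0205,0),circ(.0295,.06)),(circ(.0325,.06),circ(.0335,.09))]
def box(yaw):
    s=.029*np.array([[1,1],[1,-1],[-1,-1],[-1,1]])@np.array([[np.cos(yaw),np.sin(yaw)],[-np.sin(yaw),np.cos(yaw)]])
    return [(np.c_[s,np.zeros(4)],np.c_[s,np.full(4,.08)])]
S=4
def sil(c,parts,p):
    m=np.zeros((420*S,560*S),np.uint8)
    for A in parts:
        h=cv2.convexHull(((proj(c,np.vstack(A)+p)+.5)*S-.5).astype(np.float32))
        cv2.fillConvexPoly(m,np.round(h*16).astype(np.int32),255,shift=4)
    return cv2.resize(m,(560,420),interpolation=cv2.INTER_AREA)/255.
def fit(cams,p0,shape="t",zfix=None,yaw0=0.):
    ms=[]
    for c in cams:   # blue pixels near the guess
        g=sil(c,TUM if shape=="t" else box(yaw0),np.array(p0)); near=cv2.dilate((g>0).astype(np.uint8),np.ones((15,15)))
        m=blue(c)*near; n,l,st,_=cv2.connectedComponentsWithStats(m); k=1+np.argmax(st[1:,4]); m=(l==k).astype(np.uint8)
        cs,_=cv2.findContours(m,0,2); f=np.zeros_like(m); cv2.drawContours(f,cs,-1,1,-1); ms.append(f.astype(float))
    def cost(v):
        p=np.array([v[0],v[1],v[2] if zfix is None else zfix]); sh=TUM if shape=="t" else box(v[3]*10)
        return sum(np.abs(sil(c,sh,p)-m).sum() for c,m in zip(cams,ms))
    v0=np.array([*p0,yaw0/10]); d=.008
    r=minimize(cost,v0,method="Nelder-Mead",options=dict(initial_simplex=np.vstack([v0]+[v0+np.eye(4)[i]*(d if i<3 else .03) for i in range(4)]),xatol=1e-4,fatol=.1,maxiter=400))
    r.x[3]*=10; return r.x,r.fun,[m.sum() for m in ms]
E
python3 - <<'E'
from h import *
cs=[manip.camera(n) for n in("top","side")]
for nm,uv,z,sh in(("A",(213,187),.09,"t"),("B",(163,222),.09,"t"),("W",(294,225),.12,"t"),("sq",(219,249),.08,"b")):
    p=ray(cs[0],uv,z); p[2]-=.09 if sh=="t" else .08
    best=min((fit(cs,p,sh,yaw0=y) for y in((0,) if sh=="t" else (-.5,.1,.5))),key=lambda r:r[1]); print(nm,p,*best)
for n,c in zip("ts",cs):
    h=cv2.cvtColor(c["image"],cv2.COLOR_RGB2HSV); im=c["image"]
    w=cv2.inRange(h,(0,0,190),(180,40,255)); 
    g=(300,221) if n=="t" else (310,205)
    print(n,"orange",[ (st[4],ce) for st,ce in zip(*[q[1:] for q in cv2.connectedComponentsWithStats(cv2.inRange(h,(5,150,100),(22,255,255)))[2:]]) if st[4]>8])
    wc=max((k for k in cv2.findContours(w,0,2)[0] if cv2.pointPolygonTest(cv2.convexHull(k),g,False)>0),key=cv2.contourArea)
    print("slab",cv2.contourArea(wc),cv2.approxPolyDP(cv2.convexHull(wc),4,True)[:,0].tolist())
t=cs[0]["image"][150:290,250:430]; cv2.imwrite("pics/w.png",cv2.resize(t,None,fx=4,fy=4,interpolation=2)[:,:,::-1])
E
```

```text
A [0.6141 0.2077 0.    ] [0.6161 0.2089 0.0023 0.1474] 82.54901960784315 [np.float64(513.0), np.float64(1064.0)]
B [0.5193 0.343  0.    ] [ 0.519   0.3488  0.002  -0.0867] 100.83137254901962 [np.float64(543.0), np.float64(1270.0)]
W [ 0.5072 -0.0126  0.03  ] [ 0.5075 -0.0147  0.0346  0.325 ] 151.31372549019608 [np.float64(426.0), np.float64(795.0)]
sq [0.4445 0.1921 0.    ] [ 0.4439  0.1973  0.0029 -0.467 ] 90.8156862745098 [np.float64(541.0), np.float64(1234.0)]
t orange [(np.int32(79), array([369.481 ,   6.5949])), (np.int32(269), array([398.8104, 108.0186])), (np.int32(43), array([367.6512, 117.0233])), (np.int32(15), array([380.1333, 118.    ])), (np.int32(68), array([400.0441, 125.5588])), (np.int32(232), array([377.8966, 132.056 ])), (np.int32(71), array([ 46.493 , 134.7324])), (np.int32(10), array([382. , 141.5])), (np.int32(873), array([398.0046, 239.6964]))]
slab 3474.0 [[343, 193], [350, 236], [273, 249], [266, 206]]
s orange [(np.int32(18), array([220.5   , 151.2222])), (np.int32(403), array([317.8437, 154.3375])), (np.int32(25), array([296.08, 184.16]))]
slab 1882.5 [[276, 179], [306, 175], [329, 192], [344, 229], [296, 237]]
```

View pics/w.png

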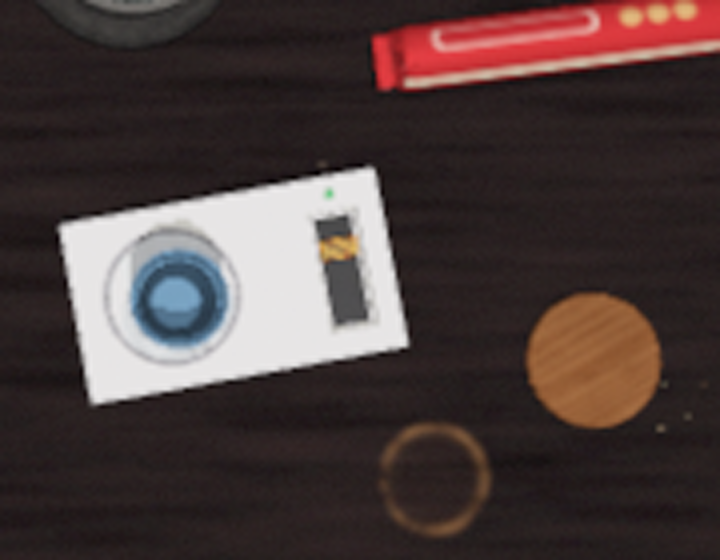

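The crop shows the plate ring centred near (293,224), the nub at about (335,212), the slot running from (333,204) to (338,231), and the coaster at (398,240). Fitted heights agree with the text to 2–3 mm. Next come the warmer and coaster poses, then the beaker move.

```bash
cat >> h.py <<'E'
def ori(phi):  # tool down, closing line at world angle phi; half-turn choice keeping joints near the middle
    out=[]
    for k in(0,np.pi):
        y=np.array([np.cos(phi+k),np.sin(phi+k),0]); z=np.array([0,0,-1.]); out.append(R.from_matrix(np.c_[np.cross(y,z),y,z]).as_rotvec())
    return out
def best(p,phi):
    c=[(abs(j[5]),o) for o in ori(phi) for j in [manip.solve_ik(p,o)] if j is not None]
    return min(c,key=lambda t:t[0])[1]
def go(p,phi): o=best(p,phi); manip.move_to(list(p),o); return o
def shot(n,name,crop=None,f=1):
    im=manip.camera(n)["image"]; 
    if crop: im=im[crop[1]:crop[3],crop[0]:crop[2]]
    cv2.imwrite(f"pics/{name}.png",cv2.resize(im,None,fx=f,fy=f,interpolation=2)[:,:,::-1])
E
python3 - <<'E'
from h import *
cs=[manip.camera(n) for n in("top","side")]
k=np.array([ray(cs[0],uv,.03)[:2] for uv in[(343.5,191.5),(352,236.5),(272.5,251),(265,205.5)]])
print("slab",k.mean(0),[np.linalg.norm(k[i]-k[i-1]) for i in range(4)]); d=k[3]-k[0]+k[2]-k[1]; e=k[0]-k[1]+k[3]-k[2]
print("yaw",np.arctan2(-d[0],d[1]),np.arctan2(e[1],e[0]))
print("plate",ray(cs[0],(293.2,223.7),.032),"nub",ray(cs[0],(334.75,211.75),.029),"slot",ray(cs[0],(333.2,203.8),.03),ray(cs[0],(337.6,231.3),.03))
print("coaster t,s",ray(cs[0],(398,239.7),.009),ray(cs[1],(317.84,154.34),.009),"nub s",ray(cs[1],(296.08,184.16),.029))
for n,p,z,s,y in(("A",(.616,.209,0),0,"t",0),("B",(.519,.348,0),0,"t",0),("W",(.5075,-.0147,.032),.032,"t",0),("q",(.444,.196,0),0,"b",-.467)):
    print(n,*[fit(c,p,s,z,y)[0] for c in(cs,cs[:1],cs[1:])])
E
```

```text
slab [ 0.5209 -0.0567] [np.float64(0.23066960227073977), np.float64(0.13196224117344219), np.float64(0.23186470143566076), np.float64(0.13223537710808733)]
yaw 0.16960517878755763 0.16211292766312094
plate [ 0.5135 -0.013   0.032 ] nub [ 0.5471 -0.1334  0.029 ] slot [ 0.57   -0.1292  0.03  ] [ 0.4907 -0.1405  0.03  ]
coaster t,s [ 0.4649 -0.3197  0.009 ] [ 0.4627 -0.317   0.009 ] nub s [ 0.5455 -0.1328  0.029 ]
A [0.6158 0.2072 0.0022 0.2899] [0.6181 0.2091 0.0024 0.1236] [ 0.6154  0.2064 -0.001   0.32  ]
B [ 0.5188  0.3478 -0.0054  0.3755] [ 0.5216  0.3491 -0.0034  0.1909] [0.5182 0.3468 0.0007 0.2076]
W [ 0.5074 -0.0155  0.0323  0.1726] [ 0.5108 -0.0141  0.0291  0.1604] [ 0.5063 -0.0194  0.0321  0.3144]
q [ 0.4437  0.1958  0.005  -0.4777] [ 0.4455  0.1972  0.0046 -0.4915] [ 0.4428  0.1942  0.0083 -0.4662]
```

```bash
python3 - <<'E'
from h import *
t=manip.get_time
q=np.array([.444,.196]); co=np.array([.4638,-.3185])
phi=min([-.475,-.475+np.pi/2],key=lambda f:min(abs(manip.solve_ik([*q,.15],o)[5]) for o in ori(f)))
print(phi)
manip.command_gripper(.085,f_grip=25)
o=go([*q,.17],phi); print(t(),manip.get_joint_positions())
manip.servo_line([*q,.055],o,rate=.2); print(t())
manip.command_gripper(.04,f_grip=30); print("w",manip.get_width(),manip.get_grip_force(),t())
manip.servo_line([*q,.2],o,rate=.2); print(t(),manip.get_width())
o=go([*co,.2],phi-np.pi/2 if phi>0.5 else phi); print(t(),manip.get_joint_positions())
shot("side","b1")
E
```

```text
1.0957963267948965
2.2833 [ 0.3925  0.3459  1.9939  0.0001  0.801  -0.7044]
3.0083
w 0.057629388758108344 32.2979736328125 3.375
4.25 0.05790942078548764
6.1167 [-0.6214  0.4012  1.8101  0.0003  0.9307 -0.1481]
```

View pics/b1.png

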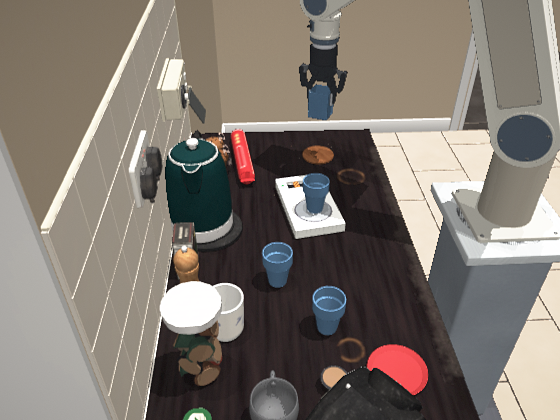

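The beaker is held upright over the coaster, at about (320,100). I'll place it, then fetch tumbler A with a cross-grip to centre it.

```bash
cat >> h.py <<'E'
def pick(xy,z,phi,zup):
    """grip once across to centre the cup, turn 90 deg, grip and lift"""
    t=manip.get_time; f2=phi-np.pi/2
    go([*xy,z+.09],f2); o=best([*xy,z],f2)
    manip.servo_line([*xy,z],o,rate=.2)
    manip.command_gripper(.05,f_grip=20); print("w",manip.get_width()); manip.command_gripper(.085)
    manip.servo_line([*xy,z+.035],o,rate=.2)
    o=go([*xy,z+.035],phi); manip.servo_line([*xy,z],o,rate=.2)
    manip.command_gripper(.05,f_grip=25); print("w",manip.get_width(),manip.get_grip_force(),t())
    manip.servo_line([*xy,zup],o,rate=.25); print("up",manip.get_width(),t())
E
python3 - <<'E'
from h import *
t=manip.get_time
p=manip.get_position(); 
manip.servo_line([p[0],p[1],.085],rate=.2); manip.servo_line([p[0],p[1],.0655],rate=.06); print(manip.get_contact_force())
manip.command_gripper(.085); manip.servo_line([p[0],p[1],.18],rate=.25); print(t())
A=np.array([.6165,.208]); W=np.array([.508,-.016])
for xy in(A,W,[.5195,.348]): print({f:[round(float(manip.solve_ik([*xy,.2],o)[5]),2) for o in ori(f)] for f in(0,.4,.8,1.2,1.57)})
pick(A,.076,np.arctan2(A[1],A[0])+1.2,.25)
shot("side","a1",(180,130,460,340),2.5)
E
```

```text
[-0.1194 -0.2052 -1.5771]
8.3667Traceback (most recent call last):
  File "<stdin>", line 7, in <module>
TypeError: 'NoneType' object is not subscriptable
```

```bash
python3 - <<'E'
from h import *
A=np.array([.6165,.208])
pick(A,.076,np.arctan2(A[1],A[0])+1.0,.25)
shot("side","a1",(180,80,460,290),2.5)
E
```

```text
w 0.06844890189232386
w 0.06834726363786595 28.51527065588016 13.9083
up 0.06785526459080969 14.7583
```

View pics/a1.png

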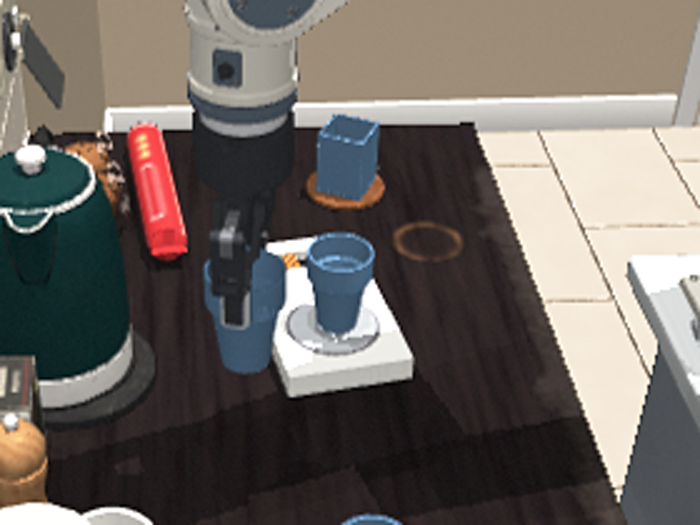

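The beaker stands on the coaster at crop (348,160). The tumbler hangs upright in the grip, with the visible fingertip at crop (235,325), which is full-image (274,210). I'll work out the true fingertip height from that pixel.

```bash
python3 - <<'E'
from h import *
c=manip.camera("side"); p=manip.get_position(); ph=np.arctan2(.208,.6165)+1.0
for r in(.034,.048):
  for dz in(0,.006,.012,.018,.022,.026): print(r,dz,proj(c,[np.array(p)+[r*np.cos(ph),r*np.sin(ph),-dz]]))
E
```

```text
0.034 0 [[273.324  204.4418]]
0.034 0.006 [[273.3524 206.8641]]
0.034 0.012 [[273.3805 209.2684]]
0.034 0.018 [[273.4084 211.6551]]
0.034 0.022 [[273.4269 213.2364]]
0.034 0.026 [[273.4453 214.8101]]
0.048 0 [[271.8752 208.7752]]
0.048 0.006 [[271.9092 211.2075]]
0.048 0.012 [[271.9431 213.6215]]
0.048 0.018 [[271.9766 216.0176]]
0.048 0.022 [[271.9989 217.6051]]
0.048 0.026 [[272.021  219.1847]]
```

```bash
cat >> h.py <<'E'
def nest(xy,zseat,phi):
    go([*xy,zseat+.105],phi); f0=np.array(manip.get_contact_force())
    manip.servo_line([*xy,zseat+.045],rate=.15)
    for dz in(.03,.015,.008,.003):
        manip.servo_line([*xy,zseat+dz],rate=.06); f=np.array(manip.get_contact_force())-f0; print(dz,f)
        if abs(f).max()>8: print("STOP"); return False
    manip.command_gripper(.085); manip.servo_line([*xy,zseat+.1],rate=.2); print(manip.get_time()); return True
E
python3 - <<'E'
from h import *
W=np.array([.508,-.016])
nest(W,.138,np.arctan2(W[1],W[0])+1.0)
shot("side","n1",(180,80,460,290),2.5)
E
```

```text
0.03 [-0.6191 -0.5462 -0.6149]
0.015 [-0.062   1.1129 -1.0511]
0.008 [-0.4131 -0.142  -1.4293]
0.003 [-0.2494  0.1926 -0.6723]
18.6583
```

View pics/n1.png

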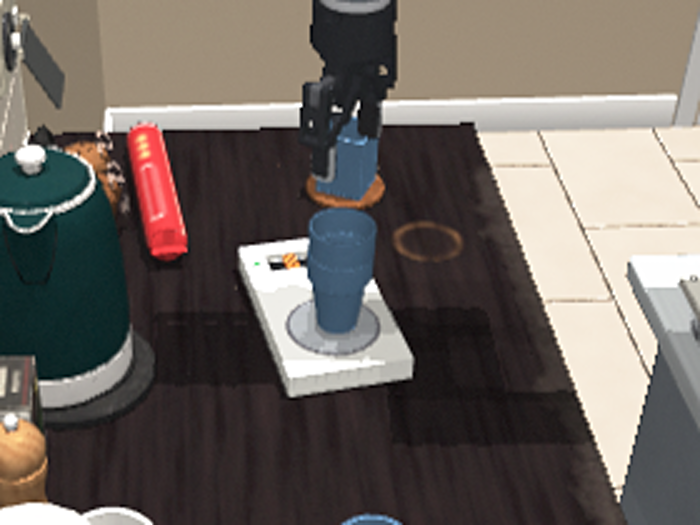

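The second tumbler is seated: the collar is stacked cleanly and upright at crop (340,270). Next I'll fetch B.

```bash
python3 - <<'E'
from h import *
B=np.array([.5192,.348]); W=np.array([.508,-.016])
pick(B,.076,np.arctan2(B[1],B[0])+1.0,.28)
if .06<manip.get_width()<.075: nest(W,.168,np.arctan2(W[1],W[0])+1.0)
shot("side","n2",(180,80,460,290),2.5)
cs=[manip.camera(n) for n in("top","side")]
print(fit(cs,(.508,-.016,.092),"t",.092)[0],fit(cs,(.508,-.016,.092),"t")[0], fit(cs[1:],(.464,-.318,.009),"b",.009,-1.)[0])
E
```

```text
w 0.06765538950501254
w 0.06842107154050066 28.429396588762756 23.6833
up 0.06858503369698433 24.65
0.03 [ 0.2413 -0.8237  0.4258]
0.015 [ 0.8501 -0.2166  0.9591]
0.008 [ 1.1372 -0.2692  0.9832]
0.003 [0.5725 0.5568 0.9778]
28.8333Traceback (most recent call last):
  File "<stdin>", line 7, in <module>
  File "h.py", line 32, in fit
    m=blue(c)*near; n,l,st,_=cv2.connectedComponentsWithStats(m); k=1+np.argmax(st[1:,4]); m=(l==k).astype(np.uint8)
                                                                      ~~~~~~~~~^^^^^^^^^^
    return _wrapfunc(a, 'argmax', axis=axis, out=out, **kwds)
    return bound(*args, **kwds)
ValueError: attempt to get argmax of an empty sequence
```

View pics/n2.png

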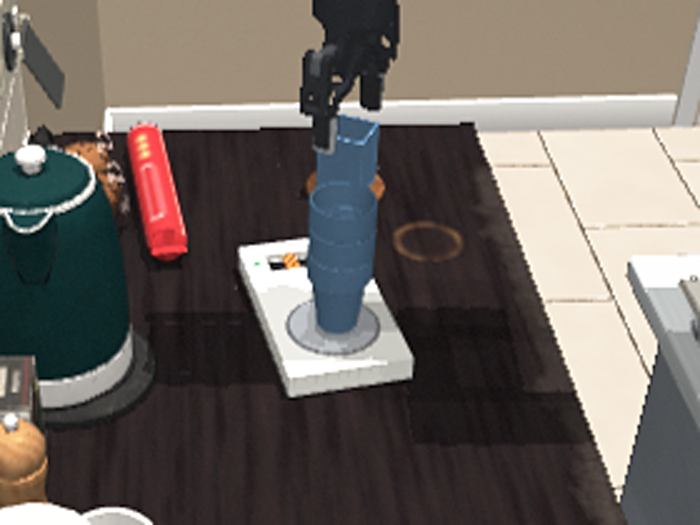

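The third tumbler looks seated and the stack is upright at crop (342,250). I'll move over the slot, check the rim height and beaker from above, and continue if both are good.

```bash
python3 - <<'E'
from h import *
go([.38,.0,.30],0.); manip.command_gripper(0.0,f_grip=30)
cs=[manip.camera(n) for n in("top","side")]
for n,c in zip("ts",cs):
    m=blue(c); N,l,st,ce=cv2.connectedComponentsWithStats(m)
    print(n,[(st[i].tolist(),ce[i].round(1)) for i in range(1,N) if st[i][4]>150])
    P=np.array([.508,-.016,0])
    for z in(.182,.190): q=proj(c,circ(.0335,z)+P); print(" expect rim",z,q.min(0),q.max(0))
shot("top","t2",(250,130,450,280),4)
print(manip.get_time())
E
```

```text
t [([283, 212, 26, 25, 521], array([295.8, 223.9])), ([387, 227, 32, 28, 577], array([403.1, 240.1])), ([453, 230, 79, 87, 5554], array([489.9, 273.1]))]
 expect rim 0.182 [282.779  210.5953] [309.4619 237.301 ]
 expect rim 0.19 [282.7912 210.3889] [309.6787 237.2991]
s [([303, 126, 29, 87, 1936], array([316.7, 167.6]))]
 expect rim 0.182 [302.6054 152.8094] [330.0671 167.6999]
 expect rim 0.19 [302.6917 150.0499] [330.2637 164.8831]
30.8417
```

View pics/t2.png

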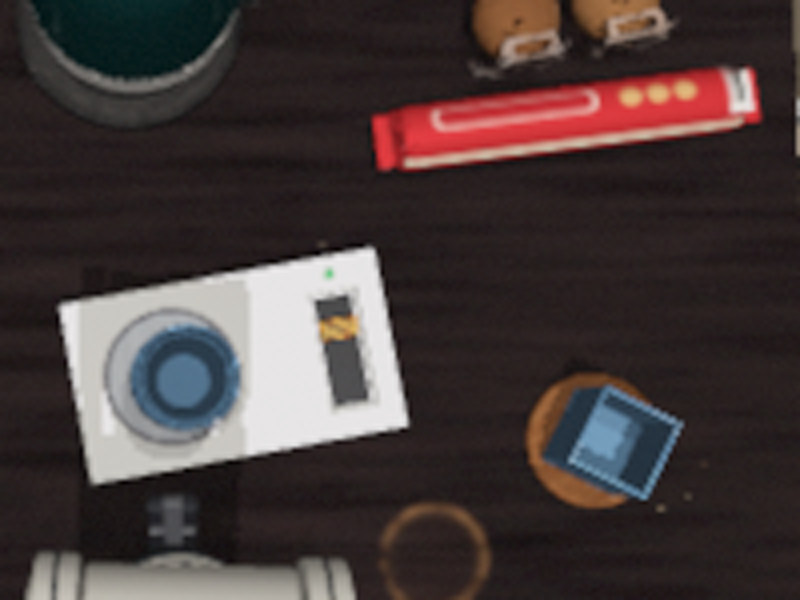

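The stack's rim edge is at row 152.8, which matches z=0.182, so it is fully seated. The beaker rim centre is at about (406.5,240.5), over the coaster. Next is the switch.

```bash
python3 - <<'E'
from h import *
c=manip.camera("top"); b=ray(c,(406.5,240.5),.089); d=np.linalg.norm(b[:2]-ray(c,(398,239.7),.009)[:2]); print("beaker off",d)
assert d<.015
y=.166; u=np.array([np.cos(y),np.sin(y),0]); s=np.array([.5157,-.1375,0])
z=lambda h: s+[0,0,h]
o=go(z(.2),y); f0=np.array(manip.get_contact_force())
manip.servo_line(z(.07),o,rate=.2)
for h in(.056,.050,.046):
    manip.servo_line(z(h),o,rate=.05); f=np.array(manip.get_contact_force())-f0; print(h,f)
    if abs(f[2])>6: raise SystemExit("touch")
for k in np.r_[.012,.02,np.arange(.024,.042,.002)]:
    manip.servo_line(z(.046)+u*k,o,rate=.04); f=(np.array(manip.get_contact_force())-f0)@u; print(round(k,3),f)
    if f<-12: break
print(manip.get_time())
manip.servo_line(z(.046)+u*(k-.006),rate=.05); manip.servo_line(z(.2)+u*(k-.006),rate=.2)
go([.38,.0,.30],0.); 
cs=[manip.camera(n) for n in("top","side")]; im=[cv2.resize(cs[0]["image"][170:265,260:430],None,fx=4,fy=4,interpolation=2),cv2.resize(cs[1]["image"][110:255,250:420],None,fx=4,fy=4)[:,:680]]
cv2.imwrite("pics/f1.png",cv2.resize(np.vstack(im),None,fx=.6,fy=.6)[:,:,::-1]); print(manip.get_time())
E
```

```text
beaker off 0.0019696541645918796
0.056 [ 1.0264 -0.1385  0.5714]
0.05 [ 0.3712  0.2063 -0.1993]
0.046 [ 0.5601  0.2205 -1.1804]
0.012 -0.16366820940544052
0.02 1.1669054980739173
0.024 0.5535854255376567
0.026 0.023651272896581647
0.028 -0.03311121672298872
0.03 -0.8601622856148504
0.032 0.7201274372753439
0.034 1.12535616590774
0.036 -2.670456429928622
0.038 -8.61780004084164
0.04 -14.990483853178128
36.5667
38.7917
```

View pics/f1.png

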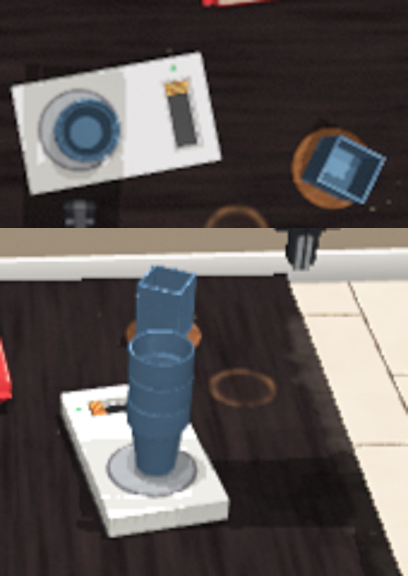

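The nub now sits at the far end of the slot by the green dot (176,88), and the push ended against the hard stop at 15 N. The stack and beaker are undisturbed and upright.

```bash
python3 -c "
from rig import manip
manip.hold(.3); print(manip.sign_off())"
```

```text
the job is handed in; nothing more can be done
None
```

I handed the job in at about 39 s of the 72 s allowed, with the three tumblers nested upright on the plate, the beaker about 2 mm off the coaster's centre, and the switch pushed last to its far stop; the judge's verdict was not shown.

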